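# Fit the hook head on the display stand and hang the planter

### The job

Get the little zinc planter up on the display stand. First slip the loose hook head over the stand's spigot and turn it until its notches drop over the cross pin and it sits fully home on the collar; let go of it, and only then lift the planter off the bench and hang it by the bare wire in the middle of its handle on the hook, so that it hangs free and level. Leave the clay pot, the twine spool and the brush where they are.

Things in the scene. Friction and masses are not known exactly. Their poses are not given: they have to be found in the camera images.
- stand: Dark steel display stand fixed to the bench; origin at the centre of its underside. Foot disc 140 mm across, 12 thick; column 26 mm thick; collar 38 mm across, its flat top 115 mm up; above it a 22 mm steel spigot. A 6 mm steel cross pin, 44 mm end to end, runs level through the spigot just over the collar; its direction differs each time, is not the stand's yaw, and must be seen or felt.
- stand_collar (a point): Centre of the collar's flat top, on the spigot's axis, 115 mm above the bench: the hook head's origin comes here when it is fully home. The cross pin's axis lies 6 mm above this point (pin top 9 mm above).
- spigot_top (a point): Top centre of the spigot, 178 mm above the bench. The spigot is 22 mm in diameter up to 170 mm above the bench, then tapers to 12 mm at this point.
- hook_head: Loose dark steel sleeve with a hook, 0.3 kg, upright on the bench. Origin at the centre of its lower edge, z up; the hook points along -x. Sleeve 36 mm outside, 25 inside, 80 tall, capped on top. Four notches 10 mm wide, 14 deep in the lower edge at +x, +y, -x, -y: it drops over the pin in four directions (about 9 degrees play each way); off the pin it stops 9 mm above home. Grip the sleeve.
- hook_seat (a point): Upper surface of the hook's 8 mm round bar at the lowest point of its dip, 90 mm out along the head's -x and 70 mm above its lower edge: where the handle hangs. Axes as the hook head's. The bar leaves the sleeve 74 mm above its lower edge.
- hook_tip (a point): Centre of the upturned hook's rounded end (4 mm radius), 111 mm out along the head's -x, 90 mm above the head's lower edge.
- planter: Loose round zinc planter on the bench, about 0.32 kg, with a stiff upright handle. Origin at the centre of its underside, z up. 75 mm tall, 76 mm across the foot, 100 mm across the rim. 6 mm side wires rise at y = +52 and -52 mm to the level handle along y: two wooden grips, from 16 to 44 mm either side of the middle, 11 mm thick, 15 mm tall, centred 145 mm up, and bare wire between.
- handle_mid (a point): Crown of the bare 7 mm wire in the middle of the handle, on the wire's axis, 152 mm above the planter's underside. The wire arches up 7 mm here in the 32 mm gap between the wooden grips; the hook's bar belongs in this gap. Open space of 62 mm between rim and grips. Handle along the planter's y.
- clay_pot: Bystander: clay flower pot with a plant, 96 mm across, pot 80 mm tall, leaves to about 150 mm; origin at the centre of its underside.
- twine_spool: Bystander: spool of twine standing on end, 80 mm across and 62 mm tall; origin at the centre of its underside.
- soil_brush: Bystander: wooden hand brush lying on the bench near the robot, along its own x; origin at its underside.
Mind the look-alikes: they are no part of the job. What is meant by the hook_head is not green, and is the smaller of those in its own colour.

How it is judged (in metres and radians):
On the way, in this order (a step that is already met when the one before it is completed fails the run):
1. the hook head is fully home on the stand's collar and let go of, the planter still standing on the bench (z of hook_head in the frame of stand_collar between -0.004 and 0.004 m and horizontal distance between hook_head and stand_collar below 0.004 m and angle between hook_head's own z axis and vertical below 0.13 rad and contact force between the fingers and hook_head below 0.2 N and distance of planter from where it was at the start of the episode below 0.03 m), for 0.2 s.
2. the planter hangs by its handle on the hook (x of handle_mid in the frame of hook_seat between -0.014 and 0.018 m and y of handle_mid in the frame of hook_seat between -0.018 and 0.018 m and z of handle_mid in the frame of hook_seat between -0.003 and 0.012 m and angle between planter's own z axis and vertical below 0.25 rad and contact force between planter and hook_head above 1 N and height (world z) of planter above 0.02 m), for 0.2 s.
At the end, for the whole second after the job is handed in: Hook head home on the collar (height and centring within 4 mm, upright within 0.13 rad). Planter swaying under 0.2 m/s, off the bench, its weight on the hook: middle of its handle within 18 mm of the hook's seat along the bar, 14 mm outwards to 18 mm inwards along the hook; tilt under 0.25 rad (all of step 2 and z of hook_head in the frame of stand_collar between -0.004 and 0.004 m and horizontal distance between hook_head and stand_collar below 0.004 m and angle between hook_head's own z axis and vertical below 0.13 rad and linear speed of planter below 0.2 m/s and linear speed of hook_head below 0.03 m/s); the robot touches nothing.
It fails at once if the clay pot is moved more than 20 mm (distance of clay_pot from where it was at the start of the episode above 0.02 m).
It fails at once if the twine spool is moved more than 20 mm (distance of twine_spool from where it was at the start of the episode above 0.02 m).
It fails at once if the soil brush is moved more than 20 mm (distance of soil_brush from where it was at the start of the episode above 0.02 m).
It fails at once if the planter is tipped over (more than 0.9 rad) (angle between planter's own z axis and vertical above 0.9 rad).
It also fails if it takes over 72 s, if anything falls off the work surface, if the arm or the gripper's body presses on something with over 40 N, if the wrist force passes 120 N, or if a joint passes its speed limit or range.

### The arm

A 6-joint arm with a two-finger parallel gripper is mounted at the origin on the work surface. World frame = base frame: x ahead of the robot, y to its left, z up, the work surface at z = 0. Lengths are in m, angles in degrees, forces in N, time in s.
With the tool pointing down it reaches from about 0.25 to 0.725 m from the base axis. Payload 9.7 kg.
Tool frame: the origin (TCP) lies between the finger pads; the fingertips stand bot.tcp_to_tips ahead of it and the grasp point (between the pads) lies 2 mm behind it (bot.tcp_to_tips is the distance from the TCP to the fingertips, in m); z points along the fingers, y is the line along which they close (so a half turn about z gives the same grasp; the last joint's range is limited). The gripper opens to 85 mm and grips with 20 to 120 N. Pads are 22 mm wide; open, the fingers measure 114 mm over their backs; the gripper's body (76 mm by 85 mm) begins 54 mm behind the grasp point. The pads swing forward as they close: fully open they stand 13 mm farther back than shut.
Start: joints at [74.255, 4.979, 10.078, 95.1, 0, 90], TCP at [0.149, 0.529, 0.248] pointing down, gripper open.
Joint ranges: [-179.16, 179.16], [-48.56, 103.87], [-65.8, 70.77], [-126.05, 130.52], [-82.76, 87.17], [-180, 180]. Speed limits (degrees/s): [127.2, 127.2, 147.25, 180, 180, 180].

### API

Orientations are given as [roll, pitch, yaw] about the fixed x, y, z axes, in that order (R = Rz(yaw) Ry(pitch) Rx(roll)).
In Python, from workcell import sensors, camera, camera_params, bot gives the robot as it stands.
- The arm moves only by the tool apply_moves, never from a script. Its argument "motion" is a list of rows, each an object with "jaw": the opening, from -1 (shut) to 1 (fully open); "xyz": the shift along the tool's x, y, z in mm, a list of three; "twist": the turn about the tool's z in rad. A call has 1 to 5 rows; each row is the pose to reach, as a shift and turn from the pose commanded when the call began, along the tool's axes at that moment; what a row does not reach only later rows make up. A row lasts 1/8 s, in which the tool goes at most 62.5 mm and 10.7 degrees, less where a joint would pass 70% of its speed; a pose out of reach is approached as far as the arm can. A call with a gripper value outside its range is refused whole. The fingers move at their own pace and stop on an object; "grip_force" is the grip in N (left out, the last holds). Time passes only in rows, so rows that repeat a pose let the fingers close. It gives the time, the measured TCP pose, the force, the opening and the grip force at its end, in the units of the state.
- sensors.get_obs(): the state, without advancing time (a new reading comes with each control period).
- camera(name): name is "scene" or "top" or "wrist"; returns (picture, depth): 400x640x3 uint8, red, green, blue; 400x640 float32, m along the optical axis (not along the pixel's ray), 0 where there is no reading.
- camera_params(name): a dict with "mtx" (3x3 intrinsics, pixels), "rvec" (rotation vector, rad) and "tvec" (3), from world to camera coordinates, as OpenCV has them. Camera axes: x right, y down, z forward; pixel columns grow to the right and rows downward; lengths in m; the calibration is good to about 2 mm. A picture is of the moment at which its call begins: read the wrist's pose just before it. camera_params takes no time and is no camera call; for the wrist camera it gives the pose at the moment of the call.
- bot.job_done(): hands the job in; it is judged then, once.
The state is a dict: "time": time; "q": joint angles; "qd": joint speeds; "joint_efforts": joint torques, N m; "ee_pos": TCP position; "tcp_rot": TCP orientation; "wrist_force": force on the tool from outside, world axes, zero at the start; "torque": the same for the moment, N m; "opening": finger opening in m; "grasp_force": force on a finger pad.
Only numpy, scipy, OpenCV 4.12 (cv2) and the standard library are available. Lean on these libraries where they do the work, as an engineer would, in place of code of your own. Each camera call takes 0.05 s, during which the arm holds its last target. There are 200 camera calls.

## Working session

There is one attempt and no reset: what is moved stays moved. The work goes in short steps, Python scripts to look and compute and a tool call to move; the robot and the scene stay as the last step left them, time stands still between calls to the robot, and variables do not carry over. Pictures are saved under pics/ and viewed, at most 13 in all, crops included, and the job is handed in when it is done.

Besides the shell and the picture viewer there is one more tool, called after "Call:" as name([rows], argument=value, ...), one row to a line, values as JSON. apply_moves: Moves the arm, as the interface text tells. Its arguments: {"type":"object","properties":{"motion":{"type":"array","items":{"type":"object","properties":{"jaw":{"type":"number"},"xyz":{"type":"array","items":{"type":"number"}},"twist":{"type":"number"}}}},"grip_force":{"type":"number"}},"required":["motion"]}

```bash
mkdir -p pics; ls; cat > h.py <<'E'
import numpy as np, cv2
from workcell import sensors, camera, camera_params, bot
def cloud(name):
    p=camera_params(name); im,d=camera(name)
    R=cv2.Rodrigues(np.array(p['rvec'],float))[0]; t=np.array(p['tvec'],float).ravel(); K=np.array(p['mtx'])
    v,u=np.mgrid[:400,:640]
    c=np.stack([(u-K[0,2])/K[0,0]*d,(v-K[1,2])/K[1,1]*d,d],-1)
    w=(c-t)@R
    w[d==0]=np.nan
    return im,d,w
def save(im,f): cv2.imwrite('pics/'+f,cv2.cvtColor(im,cv2.COLOR_RGB2BGR))
E
python3 - <<'E'
from h import *
o=sensors.get_obs(); print(o, bot.tcp_to_tips)
for n in ['top','scene']:
    im,d,w=cloud(n); save(im,n+'1.png'); np.savez('pics/'+n,im=im,d=d,w=w)
    p=camera_params(n); R=cv2.Rodrigues(np.array(p['rvec'],float))[0]; print(n,-R.T@np.ravel(p['tvec']),R[2],p['mtx'][0][0])
E
```

```text
pics
{'time': 0.0, 'q': array([ 7.42560090e+01,  5.01040761e+00,  1.00355465e+01,  9.50998197e+01,
       -2.22871471e-04,  9.00030157e+01]), 'qd': array([-0.05853572, -0.03691121, -0.03055639, -0.04388728, -0.02631389,
        0.04950696]), 'joint_efforts': array([ 1.62694378e-04, -5.20389819e+01,  4.64803112e+01,  1.62042148e-02,
        1.09270052e-04, -7.43476789e-06]), 'ee_pos': array([0.14918253, 0.52916995, 0.24759949]), 'tcp_rot': array([-1.79925319e+02,  2.26801960e-04,  1.64252994e+02]), 'wrist_force': array([0.18289681, 0.81483558, 0.5501319 ]), 'torque': array([-0.01386083,  0.01179957,  0.04521212]), 'grasp_force': 0.0, 'opening': 0.08584675480124292} 0.017
top [0.24023271 0.02105333 1.36741428] [ 0.21034431 -0.01376684 -0.97753043] 427.8853947415994
scene [1.27328119 0.55523724 0.77772124] [-0.6586773  -0.48596724 -0.57443891] 394.3609508058946
```

View pics/top1.png

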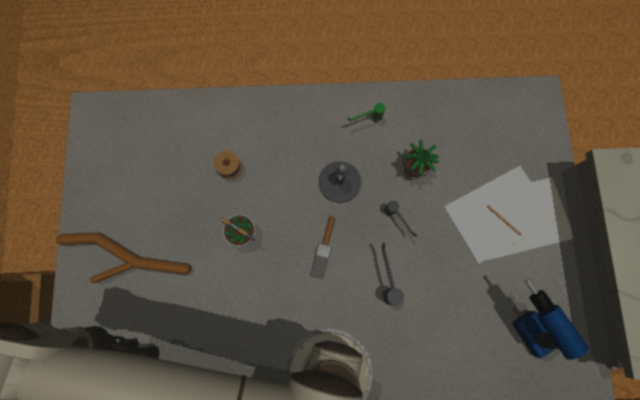

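View pics/scene1.png

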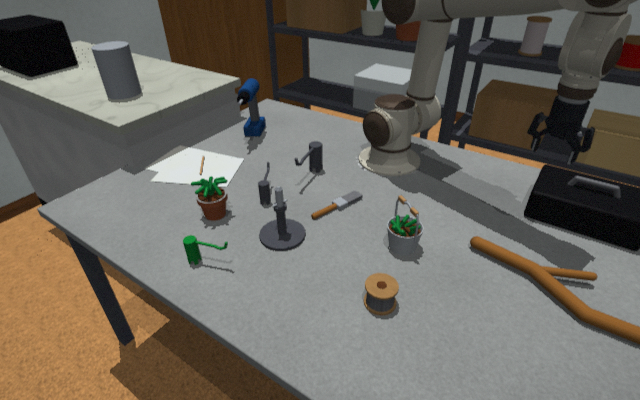

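Candidates for the hook head:
- Green one at top (377,110): wrong colour.
- Dark one at (391,209): looks smaller.
- Dark one at (393,296): looks larger and is near the base.

Next I measure sizes and check with a crop. The stand is at top (340,181) and the planter at (238,230).

```bash
python3 - <<'E'
from h import *
T=np.load('pics/top.npz'); S=np.load('pics/scene.npz')
def at(u,v): return np.round(T['w'][v,u],3)
for n,(u,v) in dict(head=(391,209),big=(393,296),green=(377,110),stand=(340,181),plant=(238,230),pot=(415,162),spool=(227,163),brush=(322,250)).items(): print(n,at(u,v))
P=np.vstack([T['w'].reshape(-1,3),S['w'].reshape(-1,3)]); src=np.r_[np.zeros(256000),np.ones(256000)]
ok=~np.isnan(P[:,0]); P=P[ok];src=src[ok]
for n,(u,v) in dict(head=(391,209),big=(393,296),stand=(340,181),plant=(238,230)).items():
    c=at(u,v)
    m=(np.hypot(P[:,0]-c[0],P[:,1]-c[1])<.13)&(P[:,2]>.012)&(P[:,2]<.25)
    for s in (0,1):
        q=P[m&(src==s)]
        print(n,s,len(q))
        for a in np.arange(.01,.21,.015):
            k=q[(q[:,2]>=a)&(q[:,2]<a+.015)]
            if len(k): print('  z%.3f n%d'%(a,len(k)),'x',np.round(np.percentile(k[:,0],[2,50,98]),3),'y',np.round(np.percentile(k[:,1],[2,50,98]),3))
im=T['im'][170:320,290:440]; 
im2=S['im'][130:280,200:350]
save(cv2.convertScaleAbs(np.hstack([cv2.resize(i,(400,400),interpolation=2) for i in(im,im2)]),alpha=1.8),'crop.png')
E
```

```text
head [ 0.479 -0.209  0.086]
big [ 0.221 -0.192  0.105]
green [ 0.805 -0.189  0.085]
stand [ 0.579 -0.059  0.066]
plant [0.424 0.246 0.149]
pot [ 0.627 -0.297  0.08 ]
spool [0.654 0.297 0.059]
brush [0.37  0.006 0.019]
head 0 297
  z0.010 n34 x [0.472 0.545 0.571] y [-0.218 -0.118 -0.094]
  z0.025 n11 x [0.471 0.476 0.491] y [-0.222 -0.207 -0.2  ]
  z0.040 n14 x [0.471 0.478 0.493] y [-0.222 -0.205 -0.2  ]
  z0.055 n26 x [0.408 0.472 0.495] y [-0.271 -0.218 -0.2  ]
  z0.070 n168 x [0.402 0.478 0.504] y [-0.273 -0.227 -0.203]
  z0.085 n13 x [0.393 0.396 0.497] y [-0.28  -0.274 -0.209]
  z0.100 n13 x [0.354 0.357 0.362] y [-0.179 -0.175 -0.169]
  z0.115 n17 x [0.361 0.367 0.59 ] y [-0.277 -0.173 -0.168]
  z0.130 n1 x [0.372 0.372 0.372] y [-0.17 -0.17 -0.17]
head 1 323
  z0.010 n48 x [0.48  0.505 0.573] y [-0.223 -0.201 -0.11 ]
  z0.025 n41 x [0.482 0.5   0.507] y [-0.223 -0.207 -0.198]
  z0.040 n42 x [0.483 0.502 0.508] y [-0.227 -0.207 -0.199]
  z0.055 n42 x [0.479 0.5   0.508] y [-0.223 -0.206 -0.198]
  z0.070 n112 x [0.396 0.486 0.507] y [-0.274 -0.221 -0.2  ]
  z0.085 n13 x [0.392 
[... 3004 characters left out ...]
z0.130 n10 x [0.405 0.408 0.448] y [0.214 0.218 0.275]
  z0.145 n100 x [0.409 0.435 0.461] y [0.22  0.256 0.294]
plant 1 1271
  z0.010 n80 x [0.436 0.47  0.476] y [0.229 0.271 0.298]
  z0.025 n91 x [0.441 0.471 0.478] y [0.229 0.273 0.299]
  z0.040 n103 x [0.436 0.473 0.481] y [0.223 0.272 0.301]
  z0.055 n344 x [0.391 0.448 0.482] y [0.214 0.262 0.304]
  z0.070 n346 x [0.388 0.431 0.483] y [0.211 0.252 0.304]
  z0.085 n118 x [0.399 0.448 0.474] y [0.213 0.249 0.303]
  z0.100 n18 x [0.405 0.435 0.469] y [0.212 0.258 0.303]
  z0.115 n21 x [0.406 0.463 0.467] y [0.213 0.298 0.303]
  z0.130 n32 x [0.408 0.459 0.466] y [0.215 0.285 0.302]
  z0.145 n118 x [0.412 0.44  0.462] y [0.222 0.265 0.296]
```

View pics/crop.png

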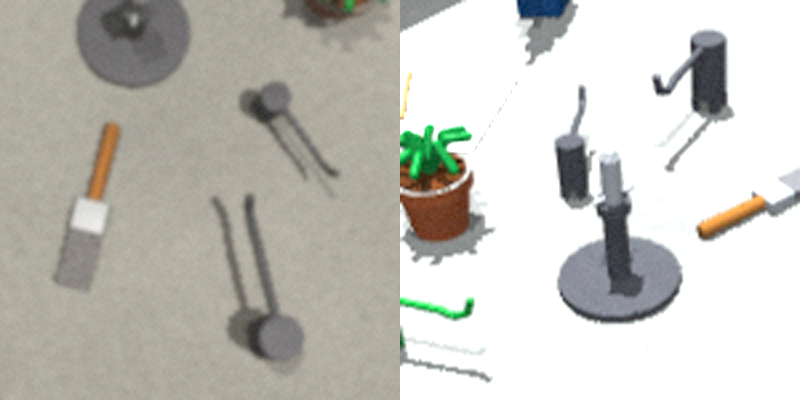

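The choice is confirmed. The dark head at top (391,209) is about 36 mm across and 80 mm tall; the other dark one is about 46 mm by 105 mm, and the third is green. Next I fit the poses and get the wrist-camera geometry.

```bash
cat >> h.py <<'E'
from scipy.spatial.transform import Rotation as Ro
from scipy.optimize import least_squares
def circ(q,r,c0):
    return least_squares(lambda c:np.hypot(*(q[:,:2]-c).T)-r,c0,loss='soft_l1',f_scale=.002).x
def move(target,yaw):
    "tool-frame shift (mm), twist (rad) from measured pose to a tool-down world pose"
    o=sensors.get_obs(); R=Ro.from_euler('xyz',o['tcp_rot'],degrees=True)
    s=R.inv().apply(np.array(target)-o['ee_pos'])*1000
    dy=(yaw-o['tcp_rot'][2]+180)%360-180
    print('t%.2f'%o['time'],'shift',np.round(s,1),'twist',round(-np.radians(dy),4),'q6',o['q'][5])
E
python3 - <<'E'
from h import *
T=np.load('pics/top.npz')['w'].reshape(-1,3); S=np.load('pics/scene.npz')['w'].reshape(-1,3)
A=[w[~np.isnan(w[:,0])] for w in(T,S)]
def sel(P,c,r,z0,z1): return P[(np.hypot(P[:,0]-c[0],P[:,1]-c[1])<r)&(P[:,2]>z0)&(P[:,2]<z1)]
for P,n in zip(A,'TS'):
    print(n,'head',circ(sel(P,(.488,-.212),.03,.02,.066),.018,(.488,-.212)),'stand foot edge/col',circ(sel(P,(.592,-.06),.03,.02,.095),.013,(.592,-.06)),'spig',circ(sel(P,(.592,-.06),.03,.13,.168),.011,(.592,-.06)))
    f=sel(P,(.592,-.06),.09,.009,.016);f=f[np.hypot(f[:,0]-.592,f[:,1]+.06)>.03]; print(' foot',cv2.minEnclosingCircle((f[:,:2]).astype(np.float32)))
    print(' spigtop',sel(P,(.592,-.06),.03,.172,.19).mean(0))
    h=sel(P,(.47,-.22),.15,.06,.1); h=h[(np.hypot(h[:,0]-.488,h[:,1]+.212)>.03)&(np.hypot(h[:,0]-.488,h[:,1]+.212)<.118)]
    a=np.degrees(np.arctan2(h[:,1]+.212,h[:,0]-.488)); print(' hook ang',np.median(a),len(h),h[-5:])
    g=sel(P,(.435,.258),.06,.138,.165); print(' handle mid',g.mean(0),(g.min(0)+g.max(0))/2, cv2.fitLine(g[:,:2].astype(np.float32),2,0,.01,.01).ravel())
    r=sel(P,(.435,.258),.06,.02,.05); print(' planter body',circ(r,.042,(.435,.258)))
o=sensors.get_obs();p=camera_params('wrist');R=cv2.Rodrigues(np.array(p['rvec'],float))[0];c=-R.T@np.ravel(p['tvec'])
Rt=Ro.from_euler('xyz',o['tcp_rot'],degrees=True)
print('cam in tool',Rt.inv().apply(c-o['ee_pos']),'axes in tool',Rt.inv().apply(R[2]),p['mtx'][0][0])
E
```

```text
T head [ 0.48947569 -0.21827247] stand foot edge/col [ 0.59165452 -0.06161214] spig [ 0.59178622 -0.06199059]
 foot ((0.5912492275238037, -0.06159660592675209), 0.06980535387992859)
 spigtop [ 0.5881929  -0.06064152  0.17476269]
 hook ang -144.0371416841888 80 [[ 0.39565697 -0.27941815  0.09363545]
 [ 0.39508281 -0.27409422  0.07644815]
 [ 0.39307677 -0.27350255  0.09215341]
 [ 0.39297087 -0.27653339  0.09201709]
 [ 0.3930867  -0.2800017   0.0900276 ]]
 handle mid [0.43406381 0.25613901 0.1510266 ] [0.43416811 0.25519135 0.14906388] [0.55810964 0.8297672  0.43406382 0.256139  ]
 planter body [0.43256541 0.25602183]
S head [ 0.4883563  -0.21825989] stand foot edge/col [ 0.59099028 -0.06171036] spig [ 0.59082196 -0.0614481 ]
 foot ((0.5919526219367981, -0.05993581935763359), 0.07118627429008484)
 spigtop [ 0.59460941 -0.05803114  0.17568719]
 hook ang -145.18861816659694 43 [[ 0.45959624 -0.23988586  0.07859365]
 [ 0.46084808 -0.23404427  0.08125624]
 [ 0.45528391 -0.23482208  0.07807657]
 [ 0.46349311 -0.23658289  0.07782404]
 [ 0.45879871 -0.23191463  0.07696713]]
 handle mid [0.44065753 0.26291315 0.15062162] [0.43718225 0.25955123 0.14812959] [0.5414766  0.8407158  0.44065753 0.26291317]
 planter body [0.43506618 0.25777402]
cam in tool [ 0.07191886 -0.00095307 -0.12522461] axes in tool [-2.80896626e-01  1.34617666e-04  9.59738020e-01] 309.61702416885765
```

```bash
cat >> h.py <<'E'
def plan(*wps,start=None):
    "wps: (x,y,z,yaw). For each leg: tool-frame shift mm + twist from previous pose (tool down)"
    o=sensors.get_obs()
    p=start or (*o['ee_pos'],o['tcp_rot'][2])
    print('t%.2f from'%o['time'],np.round(p,4),'F',np.round(o['wrist_force'],1))
    for w in wps:
        d=np.subtract(w,p); a=np.radians(p[3]); c,s=np.cos(a),np.sin(a)
        dy=(d[3]+180)%360-180
        print(' shift mm',np.round([1000*(c*d[0]+s*d[1]),1000*(s*d[0]-c*d[1]),-1000*d[2]],1),'twist',round(-np.radians(dy),3),'len',np.round(1000*np.linalg.norm(d[:3])),'tgt',np.round(w,4))
        p=w
E
python3 - <<'E'
from h import *
plan((.277,.319,.26,121),(.404,.108,.26,77),(.531,-.102,.26,34))
E
```

```text
t0.10 from [1.492000e-01 5.292000e-01 2.476000e-01 1.642574e+02] F [-0.8  0.4 -0.6]
 shift mm [-180.  -167.6  -12.4] twist 0.755 len 246.0 tgt [  0.277   0.319   0.26  121.   ]
 shift mm [-2.463e+02  2.000e-01 -0.000e+00] twist 0.768 len 246.0 tgt [ 0.404  0.108  0.26  77.   ]
 shift mm [-176.  171.   -0.] twist 0.75 len 245.0 tgt [ 0.531 -0.102  0.26  34.   ]
```

Call:
apply_moves([
  {"xyz": [-180, -168, -12], "twist": 0.755, "jaw": 1},
  {"xyz": [-180, -168, -12], "twist": 0.755, "jaw": 1},
  {"xyz": [-180, -168, -12], "twist": 0.755, "jaw": 1},
  {"xyz": [-180, -168, -12], "twist": 0.755, "jaw": 1},
  {"xyz": [-180, -168, -12], "twist": 0.755, "jaw": 1},
])

```text
time: 0.72
ee_pos: [0.2784, 0.3161, 0.2608]
tcp_rot: [179.9, 0.0, 120.6]
wrist_force: [0.3, 0.3, 0.0]
opening: 0.0853
grasp_force: 0.0
```

Call:
apply_moves([
  {"xyz": [-246, 0, 0], "twist": 0.768, "jaw": 1},
  {"xyz": [-246, 0, 0], "twist": 0.768, "jaw": 1},
  {"xyz": [-246, 0, 0], "twist": 0.768, "jaw": 1},
  {"xyz": [-246, 0, 0], "twist": 0.768, "jaw": 1},
  {"xyz": [-246, 0, 0], "twist": 0.768, "jaw": 1},
])

```text
time: 1.35
ee_pos: [0.4049, 0.1056, 0.2596]
tcp_rot: [-180.0, 0.0, 76.6]
wrist_force: [-0.3, 1.0, 0.3]
opening: 0.0856
grasp_force: 0.0
```

Call:
apply_moves([
  {"xyz": [-176, 171, 0], "twist": 0.75, "jaw": 1},
  {"xyz": [-176, 171, 0], "twist": 0.75, "jaw": 1},
  {"xyz": [-176, 171, 0], "twist": 0.75, "jaw": 1},
  {"xyz": [-176, 171, 0], "twist": 0.75, "jaw": 1},
  {"xyz": [-176, 171, 0], "twist": 0.75, "jaw": 1},
])

```text
time: 1.98
ee_pos: [0.532, -0.103, 0.2583]
tcp_rot: [-179.9, 0.1, 33.9]
wrist_force: [0.5, 0.9, 0.2]
opening: 0.0855
grasp_force: 0.0
```

```bash
python3 - <<'E'
from h import *
im,d,w=cloud('wrist'); np.savez('pics/w1',im=im,d=d,w=w)
P=w.reshape(-1,3);P=P[~np.isnan(P[:,0])]
def sel(c,r,z0,z1): return P[(np.hypot(P[:,0]-c[0],P[:,1]-c[1])<r)&(P[:,2]>z0)&(P[:,2]<z1)]
c=(.591,-.0616)
f=sel(c,.085,.009,.016);print('foot',cv2.minEnclosingCircle(f[:,:2].astype(np.float32)))
col=sel(c,.03,.110,.118);print('collar',len(col),cv2.minEnclosingCircle(col[:,:2].astype(np.float32)))
t=sel(c,.03,.174,.185);print('top',len(t),t.mean(0) if len(t) else 0)
for z0,z1 in((.1175,.13),(.119,.127)):
    k=sel(c,.026,z0,z1);k=k[np.hypot(k[:,0]-c[0],k[:,1]-c[1])>.0125]
    th=np.arctan2(k[:,1]-c[1],k[:,0]-c[0]);print('pin',len(k),np.degrees(np.angle(np.exp(2j*th).mean()))/2,abs(np.exp(2j*th).mean()))
h=(.489,-.217)
cap=sel(h,.03,.074,.088);print('cap',len(cap),cv2.minEnclosingCircle(cap[:,:2].astype(np.float32)),cap.mean(0))
cl=sel(h,.03,.02,.07);print('sleeve',len(cl),circ(cl,.018,h) if len(cl)>5 else 0)
b=sel(h,.13,.05,.1);b=b[np.hypot(b[:,0]-h[0],b[:,1]-h[1])>.03];l=cv2.fitLine(b[:,:2].astype(np.float32),2,0,.01,.01).ravel();print('bar',len(b),l,np.degrees(np.arctan2(l[1],l[0])),b[np.argmax(np.hypot(b[:,0]-h[0],b[:,1]-h[1]))])
u=np.argwhere((np.hypot(w[...,0]-c[0],w[...,1]-c[1])<.02)&(w[...,2]>.1)); m=u.mean(0).astype(int);print(m)
cr=im[max(0,m[0]-60):m[0]+60,max(0,m[1]-60):m[1]+60]
a=cv2.resize(im,(640,400)); b=cv2.convertScaleAbs(cv2.resize(cr,(400,400),interpolation=2),alpha=1.8)
save(np.hstack([cv2.resize(im,(400,250)),np.zeros((250,0,3),np.uint8)]) ,'w1.png'); 
out=np.zeros((400,800,3),np.uint8);out[:250,:400]=cv2.resize(im,(400,250));out[:,400:]=b;save(out,'w1c.png')
E
```

```text
foot ((0.5913661122322083, -0.061116669327020645), 0.06967651844024658)
collar 661 ((0.5912939310073853, -0.06119009852409363), 0.018935836851596832)
top 233 [ 0.59125753 -0.0612746   0.17575107]
pin 212 -17.17546411678845 0.9805745633987335
pin 212 -17.17546411678845 0.9805745633987335
cap 834 ((0.4842950105667114, -0.2204192578792572), 0.023967402055859566) [ 0.4884977  -0.21685015  0.07902877]
sleeve 537 [ 0.48862358 -0.21762403]
bar 680 [ 0.9896089  -0.14378536  0.50298244 -0.26491114] -8.266949 [ 0.60167167 -0.28180623  0.08004095]
[105 319]
```

View pics/w1c.png

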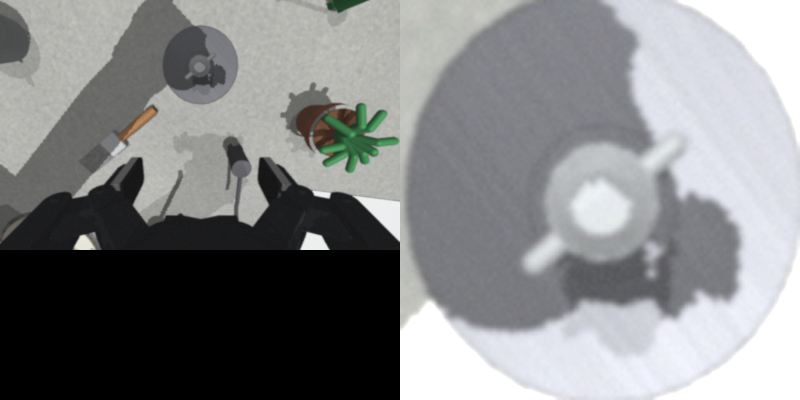

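The wrist crop shows the pin running from lower-left (525,265) to upper-right (680,140) across the spigot at (600,205). That puts its world direction at -17°. The head is below it in view at (240,168). Next I refine the head's yaw and plan the grasp.

```bash
python3 - <<'E'
from h import *
h=np.array((.4885,-.2173)); B=[]
for n in('w1','top','scene'):
    P=np.load(f'pics/{n}.npz')['w'].reshape(-1,3);P=P[~np.isnan(P[:,0])]
    d=P[:,:2]-h; r=np.hypot(*d.T); a=np.degrees(np.arctan2(*d.T[::-1]))
    b=P[(r>.03)&(r<.118)&(P[:,2]>.06)&(P[:,2]<.1)&(abs((a+146+180)%360-180)<20)]
    l=cv2.fitLine(b[:,:2].astype(np.float32),2,0,.01,.01).ravel(); y=np.degrees(np.arctan2(l[1],l[0])); m=b[:,:2].mean(0)-h
    print(n,len(b),'line yaw',y if abs(y)<90 else y-180,'ray yaw',np.degrees(np.arctan2(*(-m[::-1]))))
y=34
plan((.4885,-.2173,.15,y),(.4885,-.2173,.053,y))
E
```

```text
w1 379 line yaw 32.794476 ray yaw 31.89669030112739
top 77 line yaw 32.242695 ray yaw 32.41202047804115
scene 43 line yaw 32.508305 ray yaw 32.05050623258125
t2.02 from [ 0.5312 -0.1016  0.2589 34.1021] F [-0.4  0.5  0.4]
 shift mm [-100.2   71.9  108.9] twist 0.002 len 165.0 tgt [ 0.4885 -0.2173  0.15   34.    ]
 shift mm [ 0.  0. 97.] twist -0.0 len 97.0 tgt [ 0.4885 -0.2173  0.053  34.    ]
```

Call:
apply_moves([
  {"xyz": [-100, 72, 109], "twist": 0.03, "jaw": 1},
  {"xyz": [-100, 72, 109], "twist": 0.03, "jaw": 1},
  {"xyz": [-100, 72, 109], "twist": 0.03, "jaw": 1},
  {"xyz": [-100, 72, 109], "twist": 0.03, "jaw": 1},
  {"xyz": [-100, 72, 109], "twist": 0.03, "jaw": 1},
])

```text
time: 2.65
ee_pos: [0.4887, -0.2159, 0.1524]
tcp_rot: [180.0, -0.1, 32.5]
wrist_force: [-0.4, 0.3, 0.4]
opening: 0.0858
grasp_force: 0.0
```

Call:
apply_moves([
  {"xyz": [0, 0, 35], "jaw": 1},
  {"xyz": [0, 0, 70], "jaw": 1},
  {"xyz": [0, 0, 97], "jaw": 1},
  {"xyz": [0, 0, 97], "jaw": 1},
  {"xyz": [0, 0, 97], "jaw": 1},
])

```text
validation failed for argument at $.mo...
```

Call:
apply_moves([
  {"xyz": [0, 0, 35], "twist": 0, "jaw": 1},
  {"xyz": [0, 0, 70], "twist": 0, "jaw": 1},
  {"xyz": [0, 0, 98], "twist": 0, "jaw": 1},
  {"xyz": [0, 0, 98], "twist": 0, "jaw": 1},
  {"xyz": [0, 0, 98], "twist": 0, "jaw": 1},
])

```text
time: 3.28
ee_pos: [0.4892, -0.2171, 0.0553]
tcp_rot: [179.9, -0.1, 32.4]
wrist_force: [0.0, 0.3, -0.4]
opening: 0.0852
grasp_force: 0.0
```

Call:
apply_moves([
  {"xyz": [0, 0, 0], "twist": 0, "jaw": -1},
  {"xyz": [0, 0, 0], "twist": 0, "jaw": -1},
  {"xyz": [0, 0, 0], "twist": 0, "jaw": -1},
  {"xyz": [0, 0, 0], "twist": 0, "jaw": -1},
  {"xyz": [0, 0, 0], "twist": 0, "jaw": -1},
], grip_force=50)

```text
time: 3.9
ee_pos: [0.4883, -0.2179, 0.0539]
tcp_rot: [179.9, -0.0, 32.3]
wrist_force: [0.1, -0.8, 5.9]
opening: 0.0342
grasp_force: 49.7
```

Call:
apply_moves([
  {"xyz": [0, 0, -50], "twist": 0, "jaw": -1},
  {"xyz": [0, 0, -100], "twist": 0, "jaw": -1},
  {"xyz": [0, 0, -150], "twist": 0, "jaw": -1},
  {"xyz": [0, 0, -200], "twist": 0, "jaw": -1},
  {"xyz": [0, 0, -200], "twist": 0, "jaw": -1},
])

```text
time: 4.53
ee_pos: [0.4889, -0.218, 0.2567]
tcp_rot: [179.8, -0.2, 32.3]
wrist_force: [0.5, 0.5, -3.6]
opening: 0.0341
grasp_force: 51.3
```

```bash
python3 - <<'E'
from h import *
im,d,w=cloud('wrist')
o=sensors.get_obs(); print(o['ee_pos'],o['tcp_rot'],o['opening'])
e=o['ee_pos'];P=w.reshape(-1,3);P=P[~np.isnan(P[:,0])]
m=(np.hypot(P[:,0]-e[0],P[:,1]-e[1])<.13)&(P[:,2]>.2)&(P[:,2]<.32)
q=Ro.from_euler('xyz',o['tcp_rot'],degrees=True).inv().apply(P[m]-e)
for a in np.arange(-.06,.06,.01):
    k=q[(q[:,2]>a)&(q[:,2]<a+.01)&(abs(q[:,1])<.03)]
    if len(k):print(round(a,3),len(k),np.round(np.percentile(k,[2,50,98],axis=0)[:,:2],3).tolist())
save(im,'w2.png')
plan((.5913,-.0612,.252,-17.2))
E
```

```text
[ 0.48840634 -0.21784246  0.2540189 ] [ 1.79925145e+02 -5.48077996e-02  3.22987932e+01] 0.03419111380702947
-0.06 2230 [[0.009, -0.025], [0.016, -0.003], [0.017, 0.026]]
-0.05 629 [[0.011, -0.028], [0.011, 0.017], [0.014, 0.029]]
-0.04 1267 [[0.01, -0.029], [0.011, -0.018], [0.013, 0.029]]
-0.03 7930 [[-0.016, -0.02], [0.005, 0.0], [0.018, 0.021]]
-0.02 1448 [[0.006, -0.028], [0.011, 0.0], [0.019, 0.029]]
-0.01 1245 [[0.006, -0.029], [0.011, -0.0], [0.019, 0.029]]
0.0 936 [[0.006, -0.028], [0.011, -0.0], [0.019, 0.029]]
0.01 443 [[0.007, -0.016], [0.017, 0.001], [0.019, 0.017]]
0.02 353 [[0.007, -0.015], [0.017, 0.001], [0.019, 0.017]]
0.03 291 [[0.008, -0.015], [0.016, 0.001], [0.019, 0.017]]
0.04 162 [[0.01, -0.015], [0.015, 0.006], [0.018, 0.017]]
0.05 33 [[0.01, -0.015], [0.015, 0.006], [0.017, 0.017]]
t4.58 from [ 0.4884 -0.2178  0.254  32.2988] F [-0.6 -0.2 -4. ]
 shift mm [170.7 -77.4   2. ] twist 0.864 len 187.0 tgt [  0.5913  -0.0612   0.252  -17.2   ]
```

View pics/w2.png

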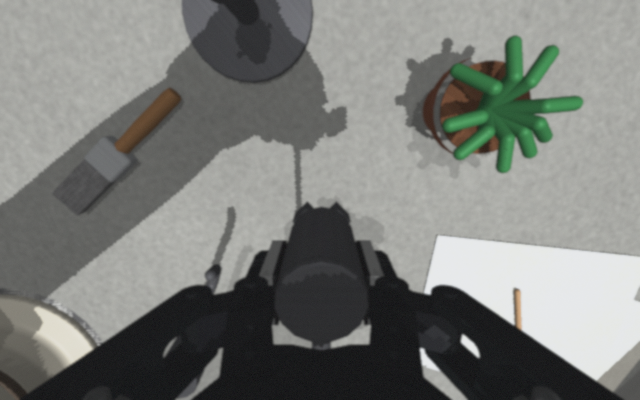

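The picture shows the sleeve held centred at (320,290), notches at (320,208). The hook is hidden behind the gripper. Now to the spigot.

Call:
apply_moves([
  {"xyz": [40, -18, 0], "twist": 0.17, "jaw": -1},
  {"xyz": [80, -36, 0], "twist": 0.34, "jaw": -1},
  {"xyz": [120, -54, 0], "twist": 0.52, "jaw": -1},
  {"xyz": [150, -68, 0], "twist": 0.7, "jaw": -1},
  {"xyz": [170, -77, 0], "twist": 0.864, "jaw": -1},
])

```text
time: 5.2
ee_pos: [0.58, -0.1099, 0.2502]
tcp_rot: [-177.6, 0.3, -11.6]
wrist_force: [0.2, -0.9, -2.8]
opening: 0.0337
grasp_force: 51.4
```

Call:
apply_moves([
  {"xyz": [0, 0, 0], "twist": 0, "jaw": -1},
  {"xyz": [0, 0, 0], "twist": 0, "jaw": -1},
])

```text
time: 5.45
ee_pos: [0.5786, -0.1143, 0.2515]
tcp_rot: [-177.7, 0.3, -12.2]
wrist_force: [0.7, 0.5, -2.5]
opening: 0.034
grasp_force: 51.4
```

```bash
python3 - <<'E'
from h import *
im,d,w=cloud('wrist')
o=sensors.get_obs(); print(o['ee_pos'],o['tcp_rot'],o['q'][5])
plan((.5913,-.0612,.252,-17.2))
P=w.reshape(-1,3);P=P[~np.isnan(P[:,0])]
f=P[(np.hypot(P[:,0]-.5913,P[:,1]+.0612)<.085)&(P[:,2]>.009)&(P[:,2]<.016)]
r=np.hypot(f[:,0]-.5913,f[:,1]+.0612);k=f[r>.066];print('foot rim fit',circ(k,.0685,(.5913,-.0612)),len(k))
E
```

```text
[ 0.57872814 -0.11408505  0.25202243] [-177.71543121    0.21564794  -12.13776366] 179.94829053450695
t5.50 from [  0.5787  -0.1141   0.252  -12.1378] F [ 0.1  0.8 -2.9]
 shift mm [  1.2 -54.3   0. ] twist 0.088 len 54.0 tgt [  0.5913  -0.0612   0.252  -17.2   ]
foot rim fit [ 0.59102809 -0.06098956] 787
```

Call:
apply_moves([
  {"xyz": [0, 0, 0], "twist": -0.18, "jaw": -1},
  {"xyz": [0, 0, 0], "twist": -0.36, "jaw": -1},
  {"xyz": [0, 0, 0], "twist": -0.54, "jaw": -1},
  {"xyz": [0, 0, 0], "twist": -0.72, "jaw": -1},
  {"xyz": [0, 0, 0], "twist": -0.8, "jaw": -1},
])

```text
time: 6.12
ee_pos: [0.5789, -0.1138, 0.2529]
tcp_rot: [-178.3, -1.6, 33.9]
wrist_force: [-0.6, -0.0, -4.1]
opening: 0.0343
grasp_force: 51.5
```

```bash
python3 - <<'E'
from h import *
o=sensors.get_obs(); print(o['ee_pos'],o['tcp_rot'],o['q'][5])
plan((.5910,-.0611,.252,72.8))
E
```

```text
[ 0.57893    -0.11378735  0.25293553] [-178.32376868   -1.55428871   33.93983983] 133.87883633292765
t6.12 from [ 0.5789 -0.1138  0.2529 33.9398] F [-0.6 -0.  -4.1]
 shift mm [ 39.4 -37.    0.9] twist -0.678 len 54.0 tgt [ 5.91e-01 -6.11e-02  2.52e-01  7.28e+01]
```

```bash
python3 - <<'E'
from h import *
o=sensors.get_obs();R=Ro.from_euler('xyz',o['tcp_rot'],degrees=True);print('tool z',R.as_matrix()[:,2])
move((.5911,-.0622,.25),72.8)
E
```

```text
tool z [ 0.0061614   0.03940534 -0.99920431]
t6.12 shift [ 38.8 -35.9   5. ] twist -0.6782 q6 133.87883633292765
```

Call:
apply_moves([
  {"xyz": [10, -9, 0], "twist": -0.17, "jaw": -1},
  {"xyz": [20, -18, 0], "twist": -0.34, "jaw": -1},
  {"xyz": [30, -27, 3], "twist": -0.51, "jaw": -1},
  {"xyz": [38.8, -35.9, 5], "twist": -0.678, "jaw": -1},
  {"xyz": [38.8, -35.9, 5], "twist": -0.678, "jaw": -1},
])

```text
time: 6.75
ee_pos: [0.5913, -0.0618, 0.25]
tcp_rot: [-179.6, -2.3, 72.6]
wrist_force: [-0.0, 0.3, -2.7]
opening: 0.034
grasp_force: 51.5
```

```bash
python3 - <<'E'
from h import *
im,d,w=cloud('wrist'); im2,d2,w2=cloud('scene')
o=sensors.get_obs();R=Ro.from_euler('xyz',o['tcp_rot'],degrees=True);print(o['ee_pos'],o['tcp_rot'],o['q'][5],'tool z',R.as_matrix()[:,2])
for z in(.25,.21,.175,.168): move((.5911,-.0622,z),72.8)
S=w2.reshape(-1,3);S=S[~np.isnan(S[:,0])]
k=S[(np.hypot(S[:,0]-.5911,S[:,1]+.0611)<.035)&(S[:,2]>.18)&(S[:,2]<.3)];print('head low z',np.percentile(k[:,2],[1,2,5]))
cr=im2[90:240,200:350]
a=cv2.resize(cr,(400,400),interpolation=2); out=np.zeros((400,800,3),np.uint8); out[:,:400]=cv2.convertScaleAbs(a,alpha=1.5); out[:250,400:]=cv2.resize(im,(400,250)); save(out,'s3.png')
E
```

```text
[ 0.59136019 -0.06266831  0.25024029] [-179.66657672   -2.24892299   72.34474929] 100.57749909665249 tool z [ 0.00635596  0.03915702 -0.99921285]
t6.85 shift [ 0.4 -0.4  0.3] twist -0.0079 q6 100.57749909665249
t6.85 shift [-1.2 -0.2 40.2] twist -0.0079 q6 100.57749909665249
t6.85 shift [-2.6  0.  75.2] twist -0.0079 q6 100.57749909665249
t6.85 shift [-2.9  0.1 82.2] twist -0.0079 q6 100.57749909665249
head low z [0.20132397 0.20271882 0.2084692 ]
```

View pics/s3.png

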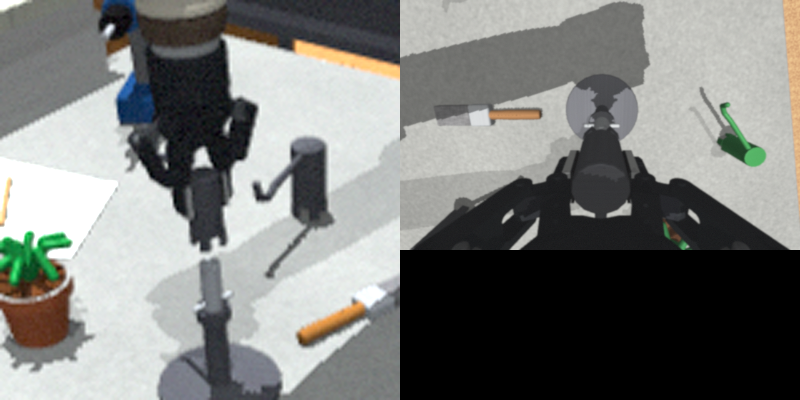

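In the picture the head hangs at (205,205), directly over the spigot at (210,270). The pin ends at (190,300) and (230,300) are visible. Descending.

Call:
apply_moves([
  {"xyz": [0, -0.3, 10], "twist": -0.008, "jaw": -1},
  {"xyz": [-0.4, -0.3, 20], "twist": -0.008, "jaw": -1},
  {"xyz": [-0.8, -0.3, 30], "twist": -0.008, "jaw": -1},
  {"xyz": [-1.2, -0.2, 40], "twist": -0.008, "jaw": -1},
  {"xyz": [-1.2, -0.2, 40], "twist": -0.008, "jaw": -1},
])

```text
time: 7.48
ee_pos: [0.591, -0.0625, 0.2092]
tcp_rot: [-179.6, -2.2, 73.0]
wrist_force: [0.9, -3.1, -5.5]
opening: 0.0346
grasp_force: 51.4
```

Call:
apply_moves([
  {"xyz": [-0.4, 0, 8], "twist": 0, "jaw": -1},
  {"xyz": [-0.8, 0, 16], "twist": 0, "jaw": -1},
  {"xyz": [-1.1, 0, 24], "twist": 0, "jaw": -1},
  {"xyz": [-1.3, 0, 30], "twist": 0, "jaw": -1},
  {"xyz": [-1.3, 0, 30], "twist": 0, "jaw": -1},
])

```text
time: 8.1
ee_pos: [0.591, -0.0625, 0.1796]
tcp_rot: [-179.7, -2.2, 73.0]
wrist_force: [1.9, -3.9, -4.8]
opening: 0.034
grasp_force: 51.4
```

Call:
apply_moves([
  {"xyz": [-0.1, 0, 2], "twist": 0, "jaw": -1},
  {"xyz": [-0.2, 0, 5], "twist": 0, "jaw": -1},
  {"xyz": [-0.3, 0, 8], "twist": 0, "jaw": -1},
  {"xyz": [-0.3, 0, 8], "twist": 0, "jaw": -1},
])

```text
time: 8.6
ee_pos: [0.5912, -0.0624, 0.1721]
tcp_rot: [-179.7, -2.3, 73.0]
wrist_force: [3.4, -3.0, -4.8]
opening: 0.0341
grasp_force: 51.5
```

Call:
apply_moves([
  {"xyz": [0, 0, 2], "twist": 0, "jaw": -1},
  {"xyz": [-0.1, 0, 4], "twist": 0, "jaw": -1},
  {"xyz": [-0.1, 0, 4], "twist": 0, "jaw": -1},
])

```text
time: 8.98
ee_pos: [0.5912, -0.0623, 0.1692]
tcp_rot: [-179.8, -2.3, 73.0]
wrist_force: [1.9, -4.1, 5.6]
opening: 0.0338
grasp_force: 52.2
```

Fz now reads upward, so the head is bearing on the collar. Release and rise.

Call:
apply_moves([
  {"xyz": [0, 0, 0], "twist": 0, "jaw": 0.6},
  {"xyz": [0, 0, 0], "twist": 0, "jaw": 0.6},
  {"xyz": [0, 0, 0], "twist": 0, "jaw": 0.6},
  {"xyz": [0, 0, 0], "twist": 0, "jaw": 0.6},
  {"xyz": [0, 0, -5], "twist": 0, "jaw": 0.6},
])

```text
time: 9.6
ee_pos: [0.5908, -0.0623, 0.1731]
tcp_rot: [-179.7, -2.3, 73.0]
wrist_force: [-0.5, 0.4, 0.7]
opening: 0.0685
grasp_force: 0.0
```

Call:
apply_moves([
  {"xyz": [0, 0, -20], "twist": 0, "jaw": 0.6},
  {"xyz": [0, 0, -60], "twist": 0, "jaw": 0.6},
  {"xyz": [0, 0, -110], "twist": 0, "jaw": 0.6},
  {"xyz": [0, 0, -130], "twist": 0, "jaw": 0.6},
  {"xyz": [0, 0, -130], "twist": 0, "jaw": 0.6},
])

```text
time: 10.22
ee_pos: [0.5907, -0.0676, 0.3051]
tcp_rot: [-179.9, -2.3, 73.0]
wrist_force: [0.7, -0.3, -0.5]
opening: 0.0684
grasp_force: 0.0
```

```bash
python3 - <<'E'
from h import *
o=sensors.get_obs();print(o['ee_pos'],o['tcp_rot'],o['q'],o['opening'])
S=np.array((.5911,-.0611))
for n in('wrist','scene','top'):
    im,d,w=cloud(n); np.savez('pics/b_'+n,im=im,d=d,w=w)
    P=w.reshape(-1,3);P=P[~np.isnan(P[:,0])]
    D=P[:,:2]-S;r=np.hypot(*D.T)
    cap=P[(r<.013)&(P[:,2]>.15)&(P[:,2]<.22)];print(n,'cap z',np.percentile(cap[:,2],[5,50,95]) if len(cap) else 0,len(cap))
    a=np.degrees(np.arctan2(*D.T[::-1]));b=P[(r>.03)&(r<.118)&(P[:,2]>.165)&(P[:,2]<.215)&(abs((a+107+180)%360-180)<25)]
    if len(b)>5:
        m=b[:,:2].mean(0)-S;print('  hook',len(b),'yaw',np.degrees(np.arctan2(*(-m[::-1]))),'tip',b[np.argmax(np.hypot(*(b[:,:2]-S).T))],'zmin',b[:,2].min())
    if n=='scene': save(cv2.convertScaleAbs(cv2.resize(im[90:250,180:380],(800,600)[:2],interpolation=2),alpha=1.5),'s4.png')
E
```

```text
[ 0.59069473 -0.06763026  0.30506356] [-179.890051     -2.30188679   72.99241147] [ -7.56295071  12.91165473  25.42704717 102.24601037   2.2887195
  99.44780995] 0.06836689700477834
wrist cap z [0.19343811 0.19457357 0.19565337] 817
  hook 909 yaw 72.3693446228914 tip [ 0.55893271 -0.1691386   0.20641516] zmin 0.18117653686172958
scene cap z [0.19602401 0.19749671 0.19951112] 40
  hook 67 yaw 73.77203472156559 tip [ 0.55928219 -0.16759735  0.21046024] zmin 0.18426853380962221
top cap z 0 0
```

View pics/s4.png

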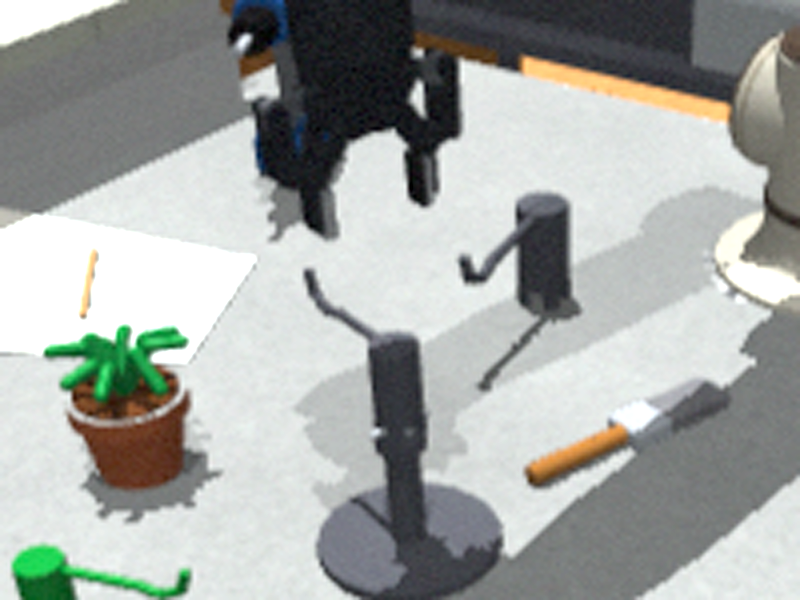

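In the picture the head sits fully down, with the cross pin ends lit in the notches at (378,432) and (422,432). Its hook tip is at (310,275). The cap is at 0.195 m, which is home. Next is the planter.

```bash
python3 - <<'E'
from h import *
move((.4516,.282,.27),56.5)
E
```

```text
t10.38 shift [ 292.2 -234.2   45. ] twist 0.2879 q6 99.44560334691805
```

Call:
apply_moves([
  {"xyz": [40, -32, 0], "twist": 0.05, "jaw": 0.6},
  {"xyz": [84, -67, 5], "twist": 0.1, "jaw": 0.6},
  {"xyz": [128, -102, 10], "twist": 0.15, "jaw": 0.6},
  {"xyz": [172, -138, 20], "twist": 0.2, "jaw": 0.6},
  {"xyz": [212, -170, 30], "twist": 0.25, "jaw": 0.6},
])

```text
time: 11.0
ee_pos: [0.4883, 0.1875, 0.2809]
tcp_rot: [-179.1, -2.1, 58.6]
wrist_force: [0.2, -0.5, -0.2]
opening: 0.0684
grasp_force: 0.0
```

```bash
python3 - <<'E'
from h import *
move((.4516,.282,.27),56.5)
E
```

```text
t11.00 shift [ 61.1 -80.4  14.4] twist 0.0363 q6 141.40289371753133
```

Call:
apply_moves([
  {"xyz": [30, -40, 7], "twist": 0.02, "jaw": 0.6},
  {"xyz": [61, -80, 14], "twist": 0.036, "jaw": 0.6},
  {"xyz": [61, -80, 14], "twist": 0.036, "jaw": 0.6},
])

```text
time: 11.38
ee_pos: [0.4513, 0.2824, 0.2699]
tcp_rot: [-179.0, -2.0, 56.8]
wrist_force: [0.6, -0.3, 0.3]
opening: 0.0679
grasp_force: 0.0
```

```bash
python3 - <<'E'
from h import *
im,d,w=cloud('wrist'); o=sensors.get_obs();print(o['ee_pos'],o['tcp_rot'])
g=np.argwhere((np.hypot(w[...,0]-.435,w[...,1]-.257)<.07)&(w[...,2]>.125)&(w[...,2]<.17))
P=w[g[:,0],g[:,1]];C=im[g[:,0],g[:,1]].astype(int)
wood=(C[:,0]-C[:,2])>40
l=cv2.fitLine(P[:,:2].astype(np.float32),2,0,.01,.01).ravel();ang=np.degrees(np.arctan2(l[1],l[0]));print('ang',ang,len(P),wood.sum())
u=np.array([np.cos(np.radians(ang)),np.sin(np.radians(ang))]);Q=P[wood]
s=Q[:,:2]@u;mid=np.median(s)
for sd in(-1,1):
    k=Q[(sd*(s-s.mean()))>0.005];ss=k[:,:2]@u;print(sd,k.mean(0),np.percentile(ss,[1,99]),np.percentile(k[:,2],[5,50,99]))
print('all s',np.percentile(s,[.5,50,99.5]))
out=cv2.resize(im,(640,400));save(out,'w5.png')
E
```

```text
[0.45204634 0.28108286 0.27036355] [-179.02163687   -1.96200824   56.76747078]
ang 56.085773 1212 611
-1 [0.41836112 0.23334256 0.15181337] [0.41358589 0.43905545] [0.15054424 0.15179598 0.15336181]
1 [0.45059758 0.28201288 0.15172584] [0.47348512 0.49834867] [0.15009924 0.15183451 0.15351358]
all s [0.41359497 0.47510757 0.498352  ]
```

View pics/w5.png

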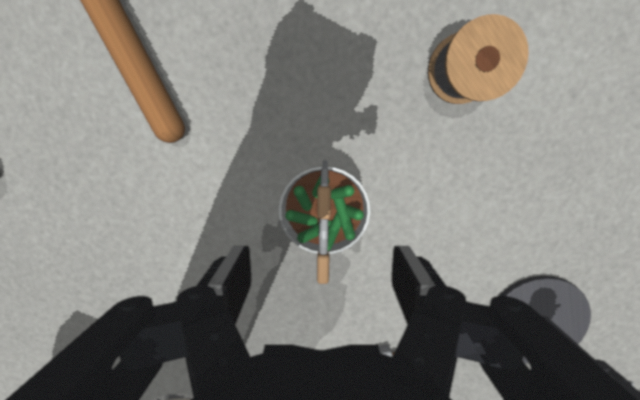

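The picture shows the handle running vertically, its grips at (324,203) and (322,270), between the open fingers. I take the near grip at (.4506,.2820).

```bash
python3 - <<'E'
from h import *
move((.4508,.2823,.2),56.5)
move((.4508,.2823,.145),56.5)
E
```

```text
t11.43 shift [-2.1 -0.5 70.4] twist 0.0047 q6 154.2365986711118
t11.43 shift [ -4.    0.4 125.3] twist 0.0047 q6 154.2365986711118
```

Call:
apply_moves([
  {"xyz": [-1, 0, 30], "twist": 0.005, "jaw": 0.6},
  {"xyz": [-2, 0, 70], "twist": 0.005, "jaw": 0.6},
  {"xyz": [-3.3, 0, 100], "twist": 0.005, "jaw": 0.6},
  {"xyz": [-4, 0.4, 125], "twist": 0.005, "jaw": 0.6},
  {"xyz": [-4, 0.4, 125], "twist": 0.005, "jaw": 0.6},
])

```text
time: 12.05
ee_pos: [0.4515, 0.2798, 0.1447]
tcp_rot: [-179.0, -1.9, 56.2]
wrist_force: [-0.6, 0.2, 0.6]
opening: 0.0686
grasp_force: 0.0
```

Call:
apply_moves([
  {"xyz": [0, 0, 0], "twist": 0, "jaw": -1},
  {"xyz": [0, 0, 0], "twist": 0, "jaw": -1},
  {"xyz": [0, 0, 0], "twist": 0, "jaw": -1},
  {"xyz": [0, 0, 0], "twist": 0, "jaw": -1},
  {"xyz": [0, 0, 0], "twist": 0, "jaw": -1},
], grip_force=80)

```text
time: 12.68
ee_pos: [0.4525, 0.2818, 0.1478]
tcp_rot: [-179.1, -2.2, 56.3]
wrist_force: [-1.2, 1.1, 6.0]
opening: 0.0094
grasp_force: 79.0
```

Call:
apply_moves([
  {"xyz": [0, 0, -5], "twist": 0, "jaw": -1},
  {"xyz": [0, 0, -15], "twist": 0, "jaw": -1},
  {"xyz": [0, 0, -30], "twist": 0, "jaw": -1},
  {"xyz": [0, 0, -30], "twist": 0, "jaw": -1},
])

```text
time: 13.18
ee_pos: [0.4526, 0.2806, 0.1787]
tcp_rot: [-179.1, -2.2, 56.3]
wrist_force: [1.0, 0.4, -2.6]
opening: 0.0096
grasp_force: 78.1
```

The planter is held and lifted. Planning the route to the tip side of the hook.

```bash
python3 - <<'E'
from h import *
o=sensors.get_obs();print(o['opening'],o['q'])
R=Ro.from_euler('xyz',o['tcp_rot'],degrees=True);p=o['ee_pos'].copy();yaw=o['tcp_rot'][2]
for t,y in[((.40,.10,.235),106),((.431,-.166,.225),162.8)]:
    tw=-np.radians(y-yaw);print(np.round(R.inv().apply(np.array(t)-p)*1000,1),round(tw,3)); R=R*Ro.from_euler('z',tw);p=np.array(t);yaw=y
print(R.as_euler('xyz',degrees=True))
E
```

```text
0.009629213997013959 [ 3.09251906e+01  1.05882203e-01 -2.70706591e+00  8.55531421e+01
  1.73604694e+00  1.54626114e+02]
[-177.1   55.5  -64.1] -0.867
[-264.4  -43.7   -0.5] -0.991
[177.62470813  -0.20177968 162.82100864]
```

Call:
apply_moves([
  {"xyz": [-25, 8, -40], "twist": -0.15, "jaw": -1},
  {"xyz": [-65, 20, -64], "twist": -0.32, "jaw": -1},
  {"xyz": [-105, 33, -64], "twist": -0.5, "jaw": -1},
  {"xyz": [-145, 45, -64], "twist": -0.68, "jaw": -1},
  {"xyz": [-177, 55, -64], "twist": -0.86, "jaw": -1},
])

```text
time: 13.8
ee_pos: [0.3986, 0.0988, 0.2335]
tcp_rot: [179.0, -2.1, 105.9]
wrist_force: [0.9, 0.6, -1.5]
opening: 0.0093
grasp_force: 78.6
```

Call:
apply_moves([
  {"xyz": [-50, -9, 0], "twist": -0.18, "jaw": -1},
  {"xyz": [-105, -18, 0], "twist": -0.36, "jaw": -1},
  {"xyz": [-160, -27, 0], "twist": -0.54, "jaw": -1},
  {"xyz": [-215, -36, 0], "twist": -0.72, "jaw": -1},
  {"xyz": [-255, -43, 0], "twist": -0.88, "jaw": -1},
])

```text
time: 14.42
ee_pos: [0.4261, -0.1514, 0.2238]
tcp_rot: [177.8, -0.7, 151.3]
wrist_force: [0.6, 0.5, -2.9]
opening: 0.0093
grasp_force: 78.6
```

Call:
apply_moves([
  {"xyz": [0, 0, 0], "twist": -0.1, "jaw": -1},
  {"xyz": [0, 0, 0], "twist": -0.11, "jaw": -1},
  {"xyz": [0, 0, 0], "twist": -0.11, "jaw": -1},
])

```text
time: 14.8
ee_pos: [0.4262, -0.1492, 0.2239]
tcp_rot: [177.8, -0.5, 157.2]
wrist_force: [0.3, -0.1, -2.0]
opening: 0.0092
grasp_force: 78.6
```

```bash
python3 - <<'E'
from h import *
o=sensors.get_obs();print(o['ee_pos'],o['tcp_rot'],o['q'],o['opening'])
R=Ro.from_euler('xyz',o['tcp_rot'],degrees=True);e=o['ee_pos']
for n in('wrist','scene','top'):
    im,d,w=cloud(n);np.savez('pics/c_'+n,im=im,d=d,w=w)
    g=(np.linalg.norm(w-(e+R.apply([-.03,0,0])),axis=-1)<.075)
    C=im.astype(int); wood=g&((C[...,0]-C[...,2])>40)&(w[...,2]>.18)
    T=R.inv().apply(w[wood]-e); print(n,wood.sum(), np.round(np.percentile(T,[2,50,98],axis=0),4).tolist())
    if n=='scene': save(cv2.resize(im[60:260,200:450],(750,600),interpolation=2),'s6.png')
E
```

```text
[ 0.42618631 -0.14922145  0.22393241] [177.77402989  -0.52043891 157.1848168 ] [-20.6285076   -8.48143216  -5.7802617   93.13625723   2.24420579
   2.18826455] 0.009172101283165349Traceback (most recent call last):
  File "<stdin>", line 8, in <module>
    return _quantile_unchecked(
        a, q, axis, out, overwrite_input, method, keepdims, weights)
    return _ureduce(a,
                    func=_quantile_ureduce_func,
    ...<5 lines>...
                    overwrite_input=overwrite_input,
                    method=method)
    r = func(a, **kwargs)
    result = _quantile(arr,
                       quantiles=q,
    ...<2 lines>...
                       out=out,
                       weights=wgt)
    slices_having_nans = np.isnan(arr[-1, ...])
                                  ~~~^^^^^^^^^
IndexError: index -1 is out of bounds for axis 0 with size 0
```

```bash
cat > m.py <<'E'
from h import *
def look(tag):
    o=sensors.get_obs();print(o['time'],o['ee_pos'],o['tcp_rot'],o['wrist_force'].round(1))
    R=Ro.from_euler('xyz',o['tcp_rot'],degrees=True);e=o['ee_pos'];m=e+R.apply([-.03,0,0])
    for n in('scene','top'):
        im,d,w=cloud(n); C=im.astype(int)
        wood=(np.linalg.norm(w-m,axis=-1)<.075)&((C[...,0]-C[...,2])>40)&(C[...,1]<C[...,0]-15)&(w[...,2]>m[2]-.02)
        if wood.sum()>4:print(n,'wood in tool',wood.sum(),np.round(np.percentile(R.inv().apply(w[wood]-e),[2,50,98],axis=0),4).tolist(),'world med',np.nanmedian(w[wood],0).round(4))
        for z0 in(-.14,-.12,-.095):
            k=w[(np.hypot(w[...,0]-m[0],w[...,1]-m[1])<.065)&(abs(w[...,2]-m[2]-z0)<.01)]
            if len(k)>20:print(n,'body',len(k),z0,circ(k,.038+.012*(z0+.152)/.075,m[:2]).round(4),end=' ')
        print()
        if n=='scene':save(cv2.resize(im[80:280,180:430],(750,600),interpolation=2),tag+'.png')
    print('mid est',m)
E
python3 -c "
from m import *
look('s6')"
```

```text
14.85 [ 0.42623021 -0.14911574  0.22399471] [177.77493632  -0.51041578 157.21155523] [ 0.1  0.  -2.4]
scene wood in tool 23 [[-0.0711, -0.0033, -0.0101], [-0.0616, 0.0028, -0.0068], [-0.0501, 0.0053, 0.0013]] world med [ 0.485  -0.1693  0.2303]
scene body 30 -0.14 [ 0.4566 -0.1587] scene body 58 -0.12 [ 0.4557 -0.1593] scene body 105 -0.095 [ 0.4547 -0.1601] 
top body 48 -0.095 [ 0.4577 -0.1679] 
mid est [ 0.45388735 -0.16073517  0.22372746]
```

View pics/s6.png

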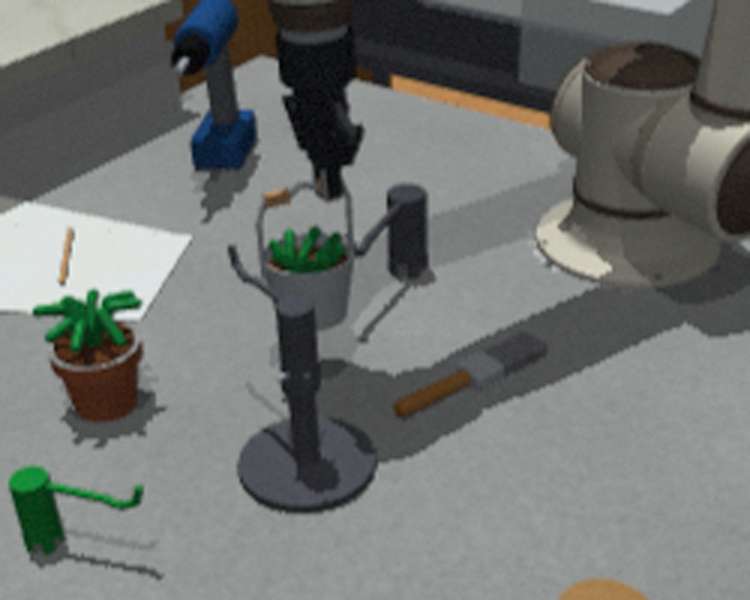

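The picture shows the planter hanging level in the gripper at (305,260), beyond the hook tip at (235,255). Now I line it up with the hook.

```bash
cat >> m.py <<'E'
S=np.array((.5911,-.0611)); H=np.array((-np.cos(np.radians(72.9)),-np.sin(np.radians(72.9))))
def tomid(*tg,yaw=162.9):
    o=sensors.get_obs();R=Ro.from_euler('xyz',o['tcp_rot'],degrees=True);p=o['ee_pos']
    tw=-np.radians(yaw-o['tcp_rot'][2]);R2=R*Ro.from_euler('z',tw);off=R2.apply([-.03,0,0])+[0,0,.006]
    m=p+R.apply([-.03,0,0]);print('now hook coord',(m[:2]-S)@H,'lat',(m[:2]-S)@[-H[1],H[0]],'tw',tw.round(4))
    for h,z in tg:
        t=np.r_[S+H*h,z]-off; print(h,z,np.round(R.inv().apply(t-p)*1000,1))
E
python3 -c "
from m import *
tomid((.135,.223),(.089,.223),(.089,.205),(.089,.187))"
```

```text
now hook coord 0.13550179157847952 lat -0.10181089150942663 tw -0.0985
0.135 0.223 [-101.5    7.3    6.3]
0.089 0.223 [-96.9  53.1   8.1]
0.089 0.205 [-97.1  52.4  26.1]
0.089 0.187 [-97.3  51.7  44.1]
```

Call:
apply_moves([
  {"xyz": [-15, 0, 0], "twist": -0.098, "jaw": -1},
  {"xyz": [-45, 2, 3], "twist": -0.098, "jaw": -1},
  {"xyz": [-75, 4.5, 6], "twist": -0.098, "jaw": -1},
  {"xyz": [-101.5, 7.3, 6.3], "twist": -0.098, "jaw": -1},
  {"xyz": [-101.5, 7.3, 6.3], "twist": -0.098, "jaw": -1},
])

```text
time: 15.58
ee_pos: [0.5237, -0.1816, 0.2161]
tcp_rot: [177.7, -0.4, 162.9]
wrist_force: [-0.9, 0.6, -2.2]
opening: 0.0094
grasp_force: 78.6
```

```bash
python3 -c "
from m import *
look('s7')
tomid((.135,.223),(.089,.223),(.089,.205),(.089,.187))"
```

```text
15.575 [ 0.5236815  -0.18164696  0.21610873] [177.73274997  -0.359247   162.88626957] [-0.9  0.6 -2.2]
scene wood in tool 21 [[-0.0719, 0.0001, -0.0117], [-0.0637, 0.0034, -0.0068], [-0.05, 0.0073, 0.0025]] world med [ 0.5861 -0.1965  0.2227]
scene body 71 -0.14 [ 0.5546 -0.1874] scene body 125 -0.12 [ 0.5535 -0.1882] scene body 152 -0.095 [ 0.5527 -0.1892] 
top body 52 -0.095 [ 0.5555 -0.1985] 
mid est [ 0.55235261 -0.19047487  0.21592063]
now hook coord 0.1352186985528591 lat -0.00031465935993774504 tw -0.0003
0.135 0.223 [-0.3  0.2 -0.4]
0.089 0.223 [-0.3 46.2  1.4]
0.089 0.205 [-0.4 45.5 19.4]
0.089 0.187 [-0.5 44.8 37.4]
```

View pics/s7.png

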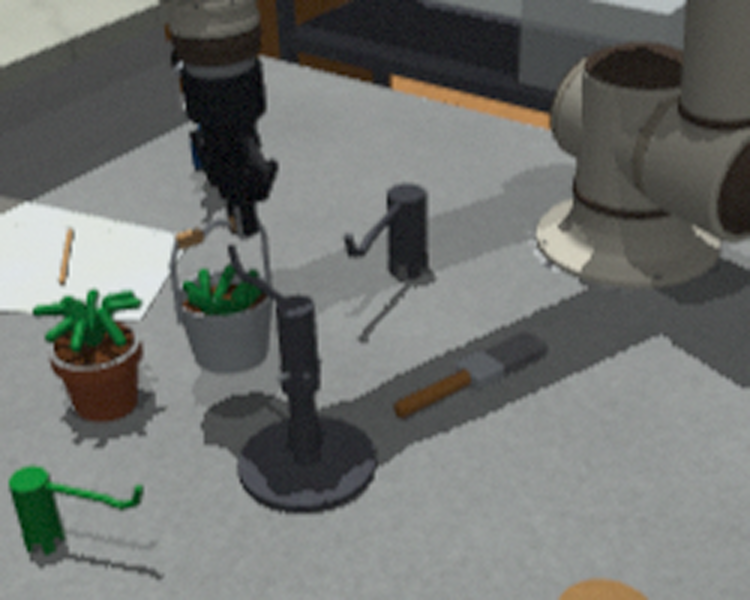

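The picture shows the planter just off the tip at (235,250), with the bare wire around (215,228) and clear of the pot. Sliding it in over the hook.

Call:
apply_moves([
  {"xyz": [-0.1, 10, 0], "twist": 0, "jaw": -1},
  {"xyz": [-0.1, 20, 0.5], "twist": 0, "jaw": -1},
  {"xyz": [-0.2, 31, 1], "twist": 0, "jaw": -1},
  {"xyz": [-0.3, 41, 1], "twist": 0, "jaw": -1},
  {"xyz": [-0.3, 46, 1], "twist": 0, "jaw": -1},
])

```text
time: 16.3
ee_pos: [0.5367, -0.1372, 0.2179]
tcp_rot: [177.7, -0.3, 162.9]
wrist_force: [-0.4, -0.7, -2.3]
opening: 0.0097
grasp_force: 78.6
```

```bash
python3 -c "
from m import *
look('s8')
tomid((.089,.223),(.089,.205),(.089,.19))"
```

```text
16.3 [ 0.53671723 -0.13722182  0.21788878] [177.73391297  -0.29041695 162.90898713] [-0.4 -0.7 -2.3]
scene wood in tool 26 [[-0.0713, -0.0028, -0.0102], [-0.0647, 0.0035, -0.0072], [-0.0517, 0.0055, 0.0018]] world med [ 0.5996 -0.153   0.2249]
scene body 56 -0.14 [ 0.5677 -0.1431] scene body 110 -0.12 [ 0.5667 -0.1438] scene body 128 -0.095 [ 0.5654 -0.1442] 
top body 24 -0.095 [ 0.5709 -0.1505] 
mid est [ 0.56539204 -0.14603841  0.21773672]
now hook coord 0.0890149397150135 lat 0.000438964829986613 tw 0.0002
0.089 0.223 [ 0.4 -0.   0.7]
0.089 0.205 [ 0.3 -0.7 18.6]
0.089 0.19 [ 0.3 -1.3 33.6]
```

Call:
apply_moves([
  {"xyz": [0.3, -0.3, 9], "twist": 0, "jaw": -1},
  {"xyz": [0.3, -0.6, 17], "twist": 0, "jaw": -1},
  {"xyz": [0.3, -0.9, 24], "twist": 0, "jaw": -1},
  {"xyz": [0.3, -1.1, 29], "twist": 0, "jaw": -1},
  {"xyz": [0.3, -1.1, 29], "twist": 0, "jaw": -1},
])

```text
time: 17.02
ee_pos: [0.5359, -0.1379, 0.1883]
tcp_rot: [177.7, -0.3, 162.9]
wrist_force: [0.1, 0.3, -2.4]
opening: 0.0096
grasp_force: 78.6
```

Call:
apply_moves([
  {"xyz": [0, 0, 1.5], "twist": 0, "jaw": -1},
  {"xyz": [0, -0.1, 3], "twist": 0, "jaw": -1},
  {"xyz": [0, -0.1, 3], "twist": 0, "jaw": -1},
])

```text
time: 17.4
ee_pos: [0.5361, -0.1378, 0.1858]
tcp_rot: [177.7, -0.3, 162.9]
wrist_force: [0.0, 0.6, -2.9]
opening: 0.0093
grasp_force: 78.6
```

Call:
apply_moves([
  {"xyz": [0, 0, 1], "twist": 0, "jaw": -1},
  {"xyz": [0, 0, 2], "twist": 0, "jaw": -1},
  {"xyz": [0, 0, 2], "twist": 0, "jaw": -1},
])

```text
time: 17.77
ee_pos: [0.5361, -0.1377, 0.1837]
tcp_rot: [177.7, -0.3, 162.9]
wrist_force: [0.5, 0.5, -2.6]
opening: 0.0089
grasp_force: 78.7
```

Call:
apply_moves([
  {"xyz": [0, 0, 1], "twist": 0, "jaw": -1},
  {"xyz": [0, 0, 1.5], "twist": 0, "jaw": -1},
  {"xyz": [0, 0, 1.5], "twist": 0, "jaw": -1},
])

```text
time: 18.15
ee_pos: [0.5361, -0.1377, 0.1822]
tcp_rot: [177.7, -0.3, 162.9]
wrist_force: [-0.6, -0.2, -2.5]
opening: 0.009
grasp_force: 78.7
```

Call:
apply_moves([
  {"xyz": [0, 0, 1], "twist": 0, "jaw": -1},
  {"xyz": [0, 0, 2], "twist": 0, "jaw": -1},
  {"xyz": [0, 0, 2], "twist": 0, "jaw": -1},
])

```text
time: 18.52
ee_pos: [0.5361, -0.1377, 0.1802]
tcp_rot: [177.7, -0.3, 162.9]
wrist_force: [-0.6, 0.2, -1.1]
opening: 0.0098
grasp_force: 78.7
```

```bash
python3 -c "
from m import *
look('s9')
tomid((.089,.19))"
```

```text
18.525 [ 0.53609306 -0.13768057  0.18022071] [177.74141667  -0.29981741 162.86464516] [-0.6  0.2 -1.1]
scene wood in tool 22 [[-0.0729, -0.0018, -0.0119], [-0.0626, 0.0028, -0.0076], [-0.0511, 0.0073, 0.0021]] world med [ 0.5964 -0.1534  0.1875]
scene body 61 -0.14 [ 0.5673 -0.1434] scene body 110 -0.12 [ 0.5661 -0.1445] scene body 118 -0.095 [ 0.5654 -0.1452] 
top body 27 -0.095 [ 0.5686 -0.1521] 
mid est [ 0.56476101 -0.14651935  0.18006373]
now hook coord 0.0893284583869617 lat -3.549129879148018e-05 tw -0.0006
0.089 0.19 [-0.   0.5 -3.8]
```

View pics/s9.png

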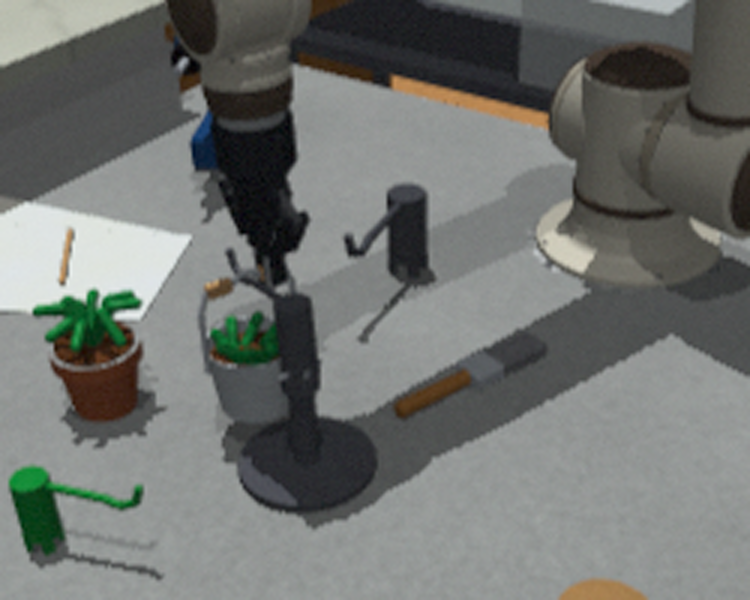

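The bare wire crosses inside the tip at about (245,275), and the tool's load is dropping, so the hook is taking the weight. I lower it slightly more, then release.

Call:
apply_moves([
  {"xyz": [0, 0, 0.7], "twist": 0, "jaw": -1},
  {"xyz": [0, 0, 1], "twist": 0, "jaw": -1},
  {"xyz": [0, 0, 1], "twist": 0, "jaw": -1},
])

```text
time: 19.0
ee_pos: [0.5362, -0.1377, 0.1795]
tcp_rot: [177.7, -0.3, 162.9]
wrist_force: [-0.4, -1.7, 0.4]
opening: 0.0093
grasp_force: 79.0
```

Call:
apply_moves([
  {"xyz": [0, 0, 0], "twist": 0, "jaw": -0.5},
  {"xyz": [0, 0, 0], "twist": 0, "jaw": -0.2},
  {"xyz": [0, 0, 0], "twist": 0, "jaw": 0.1},
  {"xyz": [0, 0, 0], "twist": 0, "jaw": 0.1},
  {"xyz": [0, 0, 0], "twist": 0, "jaw": 0.1},
], grip_force=20)

```text
time: 19.62
ee_pos: [0.5361, -0.1376, 0.1793]
tcp_rot: [177.7, -0.3, 162.9]
wrist_force: [0.1, 0.5, -0.2]
opening: 0.0467
grasp_force: 0.0
```

```bash
python3 -c "
from m import *
look('s10')"
```

```text
19.625 [ 0.53611687 -0.13756417  0.17926748] [177.73239279  -0.30196841 162.86954115] [ 0.1  0.5 -0.2]
scene wood in tool 26 [[-0.0721, -0.0018, -0.0109], [-0.0639, 0.0041, -0.0069], [-0.0322, 0.0082, -0.0001]] world med [ 0.5985 -0.1523  0.1857]
scene body 61 -0.14 [ 0.5661 -0.1468] scene body 107 -0.12 [ 0.5648 -0.1469] scene body 110 -0.095 [ 0.5644 -0.1474] 

mid est [ 0.56478556 -0.1464005   0.17910938]
```

Call:
apply_moves([
  {"xyz": [0, 0, -8], "twist": 0, "jaw": 0.1},
  {"xyz": [0, 0, -20], "twist": 0, "jaw": 0.1},
  {"xyz": [0, 0, -45], "twist": 0, "jaw": 0.1},
  {"xyz": [0, 0, -90], "twist": 0, "jaw": 0.1},
  {"xyz": [0, 0, -130], "twist": 0, "jaw": 0.1},
])

```text
time: 20.35
ee_pos: [0.5351, -0.1428, 0.3117]
tcp_rot: [177.7, -0.2, 162.9]
wrist_force: [0.9, 0.3, 0.3]
opening: 0.0473
grasp_force: 0.0
```

Call:
apply_moves([
  {"xyz": [0, 0, 0], "twist": 0, "jaw": 0.1},
  {"xyz": [0, 0, 0], "twist": 0, "jaw": 0.1},
  {"xyz": [0, 0, 0], "twist": 0, "jaw": 0.1},
  {"xyz": [0, 0, 0], "twist": 0, "jaw": 0.1},
  {"xyz": [0, 0, 0], "twist": 0, "jaw": 0.1},
])

```text
time: 20.98
ee_pos: [0.5351, -0.1426, 0.3088]
tcp_rot: [177.7, -0.3, 162.9]
wrist_force: [0.5, 0.5, -0.5]
opening: 0.0468
grasp_force: 0.0
```

Call:
apply_moves([
  {"xyz": [0, 0, 0], "twist": 0, "jaw": 0.1},
  {"xyz": [0, 0, 0], "twist": 0, "jaw": 0.1},
  {"xyz": [0, 0, 0], "twist": 0, "jaw": 0.1},
  {"xyz": [0, 0, 0], "twist": 0, "jaw": 0.1},
  {"xyz": [0, 0, 0], "twist": 0, "jaw": 0.1},
])

```text
time: 21.6
ee_pos: [0.5353, -0.1427, 0.3092]
tcp_rot: [177.7, -0.3, 162.9]
wrist_force: [0.0, 0.7, -0.2]
opening: 0.0471
grasp_force: 0.0
```

```bash
python3 - <<'E'
from m import *
print(sensors.get_obs()['ee_pos'])
m=S+H*.09; U=np.array([-H[1],H[0]])
for rep in range(2):
  for n in('wrist','scene'):
    im,d,w=cloud(n);C=im.astype(int)
    g=(np.hypot(w[...,0]-m[0],w[...,1]-m[1])<.065)&(w[...,2]>.165)&(w[...,2]<.21)&((C[...,0]-C[...,2])>40)
    P=w[g];l=(P[:,:2]-S)@U
    print(n,g.sum(),'lat range',np.percentile(l,[2,98]).round(4))
    for s in(-1,1):
        k=P[s*l>.012]
        if len(k)>3:print('  grip',s,len(k),'hook',np.median((k[:,:2]-S)@H).round(4),'top z',np.percentile(k[:,2],95).round(4))
    k=w[(np.hypot(w[...,0]-m[0],w[...,1]-m[1])<.065)&(w[...,2]>.03)&(w[...,2]<.06)]
    if len(k)>20:print('  foot',circ(k,.04,m).round(4),'want',m.round(4),'zmin',k[:,2].min().round(3))
    c=w[(np.hypot(w[...,0]-S[0],w[...,1]-S[1])<.012)&(w[...,2]>.15)&(w[...,2]<.22)]
    if len(c):print('  cap z',np.median(c[:,2]))
save(cv2.resize(cloud('scene')[0][80:280,180:430],(750,600),interpolation=2),'s11.png')
E
```

```text
[ 0.5352787  -0.14270323  0.30917892]
wrist 578 lat range [-0.0439  0.04  ]
  grip -1 281 hook 0.0911 top z 0.1855
  grip 1 297 hook 0.0913 top z 0.1858
  cap z 0.1953586281410356
scene 44 lat range [-0.038   0.0422]
  grip -1 15 hook 0.0866 top z 0.1877
  grip 1 29 hook 0.0878 top z 0.1892
  foot [ 0.5634 -0.1466] want [ 0.5646 -0.1471] zmin 0.035
  cap z 0.19850295521366706
wrist 578 lat range [-0.0438  0.0399]
  grip -1 282 hook 0.0911 top z 0.1853
  grip 1 296 hook 0.0913 top z 0.1858
  cap z 0.19539445900418917
scene 45 lat range [-0.0384  0.0422]
  grip -1 18 hook 0.0857 top z 0.1883
  grip 1 27 hook 0.0867 top z 0.1886
  foot [ 0.5641 -0.147 ] want [ 0.5646 -0.1471] zmin 0.036
  cap z 0.19838393632847517
```

View pics/s11.png

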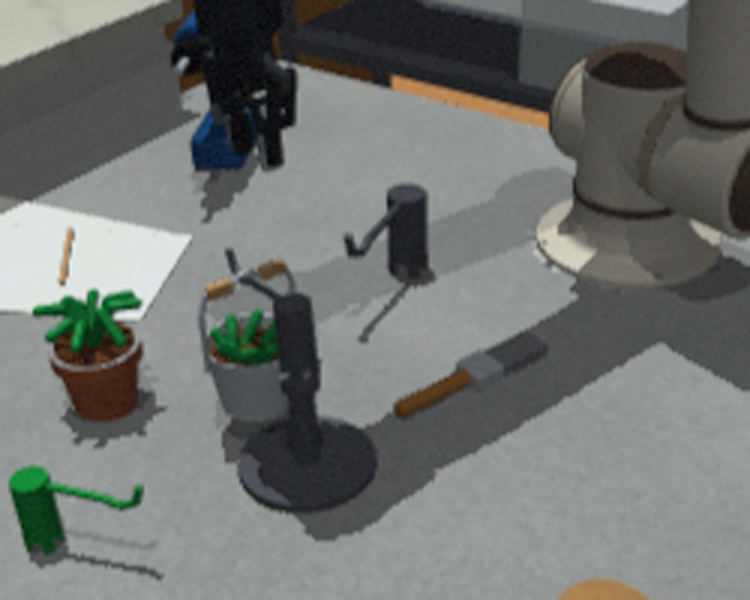

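The planter hangs level with the bare wire in the hook's dip at (243,275). It is still, off the bench and clear of the gripper, and the head is home (cap at 0.195 m).

```bash
python3 -c "
from workcell import bot
print(bot.job_done())"
```

```text
the job is handed in; nothing more can be done
None
```

The job is handed in: the hook head is home on the collar, and the planter hangs level and free by the middle of its handle, at about 22 s of the 72 s allowed. The hand-in gave no verdict, so this rests on my last camera measurements. I didn't measure the clay pot, spool and brush afterwards, but the arm never went to them.

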